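# Prop the drying cabinet's door open on the third hole of its stay

### The arm

A 6-joint arm with a two-finger parallel gripper is mounted at the origin on the work surface. World frame = base frame: x ahead of the robot, y to its left, z up, the work surface at z = 0. Lengths are in m, angles in rad, forces in N, time in s.
With the tool pointing down it reaches from about 0.375 to 0.75 m from the base axis. Payload 9 kg.
Tool frame: the origin (TCP) lies on the mounting face of the last link; the fingertips stand 173 mm ahead of it and the grasp point (between the pads) lies 155 mm ahead of it; y points along the fingers, z is the direction in which the jaws open and shut, and the axes are right-handed (so a half turn about y gives the same grasp; the last joint's range is limited). The gripper opens to 85 mm and grips with 20 to 120 N. Pads are 22 mm wide; open, the fingers measure 114 mm over their backs; the gripper's body (76 mm by 85 mm) begins 54 mm behind the grasp point. The pads swing forward as they close: fully open they stand 13 mm farther back than shut.
Start: joints at [1.108, 0.104, 0.097, 1.564, 0, 1.353], TCP at [0.145, 0.582, 0.405] pointing down, gripper open.
Joint ranges: [-2.99, 2.99], [-0.84, 1.86], [-1.1, 1.16], [-1.84, 2.11], [-1.51, 1.56], [-3.14, 3.14]. Speed limits (rad/s): [2.22, 2.22, 2.57, 3.14, 3.14, 3.14].

### API

Orientations are given as a unit quaternion [w, x, y, z].
In Python, from rig import env gives the robot as it stands. The module is installed in compiled form; this text tells all that it offers.
- The arm moves only by the tool step_arm, never from a script. Its argument "deltas" is one flat list of numbers, 5 for each row, row after row: the gripper command: -1 is shut, 1 is fully open, values between are in proportion, then the shift along the tool's x, y, z in cm, then the turn about the tool's y in degrees. In form: [gripper, dx, dy, dz, twist, gripper, dx, dy, dz, twist, ...]. A call has 1 to 5 rows; each row is the pose to reach, as a shift and turn from the pose measured when the call began, along the tool's axes at that moment; what a row does not reach only later rows make up. A row lasts 1/8 s, in which the tool goes at most 62.5 mm and 10.7 degrees, less where a joint would pass 70% of its speed; a pose out of reach is approached as far as the arm can. A call with a gripper value outside its range is refused whole. The fingers move at their own pace and stop on an object; the grip force is fixed at half the most. Time passes only in rows, so rows that repeat a pose let the fingers close. It gives the time, the measured TCP pose, the force and the opening at its end, in the units of the state.
- env.read_state(): the state, without advancing time (a new reading comes with each control period).
- env.capture(name): name is "scene" or "top"; returns the picture (420x560x3 uint8, red, green, blue); there is no depth.
- env.calibration(name): a dict with "vertical_fov" (degrees; the focal length in pixels is half the picture's height over the tangent of half this angle, whatever the lens; pixels are square), "cx", "cy" (the principal point, pixels), "camera_from_world" (4x4, takes a point from world to camera coordinates). Camera axes: x right, y down, z forward; pixel columns grow to the right and rows downward; lengths in m; the calibration is good to about 2 mm. A picture is of the moment at which its call begins. calibration takes no time and is no camera call.
- env.finish_job(): hands the job in, once; it reports no verdict.
The state is a dict: "time_s": time; "qpos": joint angles; "qd": joint speeds; "joint_torque": joint torques, N m; "tcp_pos": TCP position; "tool_rot": TCP orientation; "wrist_force": force on the tool from outside, world axes, zero at the start; "torque": the same for the moment, N m; "width": opening from 0.0 (shut) to 1.0 (fully open).
Only numpy, scipy, OpenCV 4.12 (cv2) and the standard library are available. Lean on these libraries where they do the work, as an engineer would, in place of code of your own. Each camera call takes 0.05 s, during which the arm holds its last target.

### The job

The slides need airing: prop the door of the drying cabinet open with its stay. Open the door and drop the stay bar's third hole, counted from the door's pivot, over the brass peg on the cabinet's roof, so that the bar lies fully down and level with the peg through that hole; then let go and leave everything else on the bench and on the roof where it stands.

Things in the scene. Friction and masses are not known exactly. Their poses are not given: they have to be found in the camera images.
- cabinet: Benchtop stainless slide-drying cabinet, fixed, 260 deep (x) x 380 wide (y) x 220 high, shelf and slide racks inside. Origin: centre of its underside on the bench, z up, its front faces its own -x. The roof is flat at 220 mm. The door closes the front and is hinged on the left (+y) edge.
- peg_slot (a point): Middle of the short slot (along the cabinet's y) in the dark plate on the roof, at roof height, 105 mm in front of and 40 mm to the -y side of the cabinet's middle; axes as the cabinet's. The upright brass peg, 9 mm diameter, flat top 21 mm above the roof, is clamped immovably somewhere in this slot, at most 6.5 mm to either side of this point in y and 0 in x; exactly where is not measured.
- door (a joint): Door angle, rad: 0 shut, grows as the free (-y) edge swings out to -x, up to 1.4. Leaf 370 wide from the hinge axis, 22 thick, from 17 to 217 mm above the bench, frosted pane, bar handle near the free edge. It stays where it is left: the hinge has friction of 0.12 N m. With the third hole on the peg it stands at 0.28 to 0.33 (free edge about 110 mm out).
- door_hinge (a point): Point on the door's vertical hinge axis at the top of the leaf, in the cabinet's frame at x -141, y +185 mm, height 220 mm.
- stay_pivot (a point): Where the stay is hinged to the door: on a swivel block on the door's top edge, 285 mm from the hinge axis, at the mid-thickness of the level bar (10.5 mm above the roof). It moves with the door.
- stay_swivel (a joint): Swivel of the stay about the vertical through its pivot, rad, -0.9 to 2.4, nearly free: 0 with the bar along the door's top edge, pointing at the hinge (a dead point: knob 50 mm from the hinge axis, no nearer), growing as the knob swings in over the roof (clockwise from above). Starts at 0.04 to 0.22; 0.82 to 0.97 with the third hole on the peg. The knob's place fixes both door and bar angle.
- stay (a joint): Tip-up of the stay bar about the cross pin at its pivot, rad: 0 level (its stop: underside 8 mm, top 13 mm above the roof), up to 0.8 as the free end is raised. It falls under its own weight. If the hole misses, the bar lies on the peg's flat top and cannot go down: lying on top of the peg near the third hole it reads about 0.10; the underside must rise 13 mm at the peg to clear it.
- stay_knob (a point): Centre of the red upright round knob (18 mm diameter, 31 mm tall, rigid on the bar) at the free end of the stay, 235 mm from the pivot along the bar; this point is 25 mm above the bar's mid-thickness, the knob's flat top 12.5 mm higher. The stay (0.14 kg) is an aluminium bar 262 x 26 x 5 mm. Its x axis runs along the bar from pivot to knob, z upward.
- stay_hole3 (a point): Centre of the third of the bar's five holes, at mid-thickness. Holes are 11 mm in diameter, on the bar's centre line, 70, 100, 130 (the third), 160 and 190 mm from the pivot.
- slide_box: White slide box 98 x 70 x 30 mm on the cabinet's roof, at the back right. Leave alone.
- petri_stack: Two clear dishes, 60 mm diameter, 27 mm high together, on the roof at the back left. Leave alone.
- tube_rack: Blue rack of capped tubes, 70 x 200 x 112 mm, on the bench to the left. Leave alone.
- staining_jar: Glass staining jar 62 x 72 x 97 mm, on the bench to the right. Leave alone.
- reagent_bottle: Amber bottle, 62 mm diameter, 150 mm high, on the bench to the right. Leave alone.
- dropper_bottle: Small green bottle, 36 mm diameter, 85 mm high, on the bench to the right. Leave alone.

How it is judged:
By the outcome, as a careful person would: the job done as asked, in the order asked, and still so for the second after the job is handed in, with the robot touching nothing.
It also fails if it takes over 72 s, if anything falls off the work surface, if the arm or the gripper's body presses on something with over 40 N, if the wrist force passes 120 N, or if a joint passes its speed limit or range.

## Working session

There is one attempt and no reset: what is moved stays moved. The work goes in short steps, Python scripts to look and compute and a tool call to move; the robot and the scene stay as the last step left them, time stands still between calls to the robot, and variables do not carry over. Pictures are saved under pics/ and viewed, and the job is handed in when it is done.

Besides the shell and the picture viewer there is one more tool, called after "Call:" in YAML: its name, and indented under it one key for each argument. step_arm: Moves the arm, as the interface text tells. Its arguments: {"type":"object","properties":{"deltas":{"type":"array","items":{"type":"number"}}},"required":["deltas"]}

```bash
mkdir -p pics; python3 - <<'E'
from rig import env
import cv2
s=env.read_state()
for k,v in s.items(): print(k,v)
for n in("scene","top"):
    print(n,env.calibration(n))
    cv2.imwrite(f"pics/{n}0.png",env.capture(n)[:,:,::-1])
E
```

```text
time_s 0.0
qpos [1.10830753e+00 1.04703211e-01 9.64705382e-02 1.56390203e+00
 3.47020048e-05 1.35308167e+00]
qd [ 1.93094352e-04 -5.07241273e-04  3.07977705e-04  3.59414130e-04
 -1.17008421e-03 -5.69765585e-05]
joint_torque [-2.27162105e-03 -5.56933093e+01  5.03651083e+01  1.68931653e-02
 -3.96558125e-04  6.66838787e-06]
tcp_pos [0.14534882 0.58201965 0.40392058]
tool_rot [-0.70137551  0.70225949 -0.08649425  0.08615542]
wrist_force [0.11995607 0.59117071 0.29785915]
torque [ 0.03309368 -0.00550437  0.01898171]
width 0.9995619271592061
scene {'vertical_fov': 56.56443610782294, 'cx': 275.943646634808, 'cy': 208.0343007444534, 'camera_from_world': array([[-0.62801392,  0.77804676, -0.01554875,  0.43314919],
       [ 0.66888325,  0.5294733 , -0.5217789 , -0.34733254],
       [-0.39773573, -0.33808471, -0.85293905,  1.5930944 ],
       [ 0.        ,  0.        ,  0.        ,  1.        ]])}
top {'vertical_fov': 50.765507323615616, 'cx': 280.0469538891597, 'cy': 211.1736974397354, 'camera_from_world': array([[-0.04279083, -0.99908317,  0.00132543, -0.01334923],
       [-0.96987157,  0.04122116, -0.24010405,  0.66801583],
       [ 0.23982928, -0.01155975, -0.97074625,  1.19960525],
       [ 0.        ,  0.        ,  0.        ,  1.        ]])}
```

View pics/scene0.png

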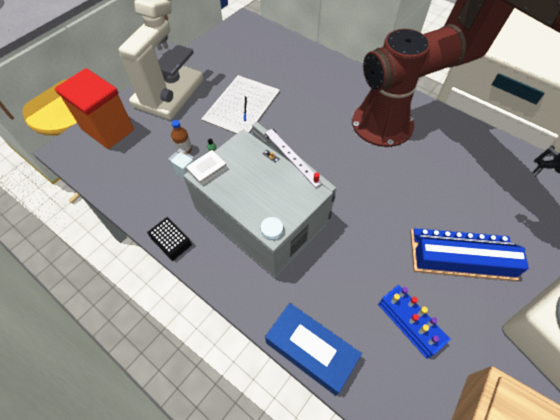

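View pics/top0.png

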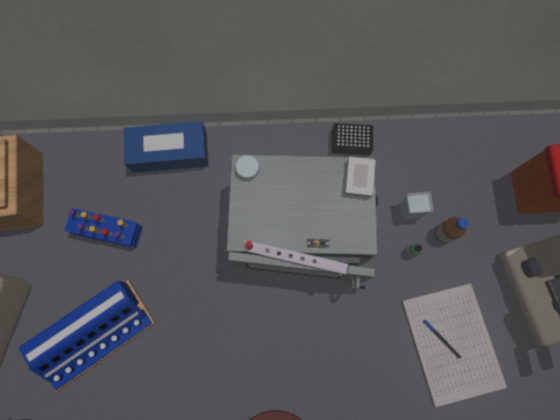

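```bash
python3 - <<'E'
import cv2
a=cv2.imread("pics/top0.png");c=a[140:300,215:390];cv2.imwrite("pics/top0c.png",cv2.resize(c,None,fx=4.5,fy=3.75*1.2 if 0 else 3.75,interpolation=cv2.INTER_CUBIC)[:600,:800])
a=cv2.imread("pics/scene0.png");c=a[110:280,160:350];cv2.imwrite("pics/scene0c.png",cv2.resize(c,None,fx=3.5,fy=3.5,interpolation=cv2.INTER_CUBIC))
E
```

```text
(no output)
```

View pics/top0c.png

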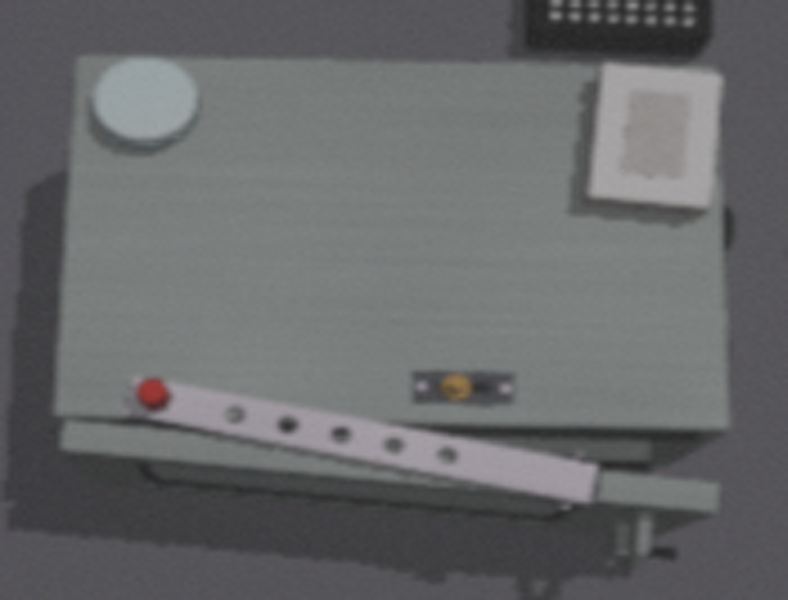

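View pics/scene0c.png

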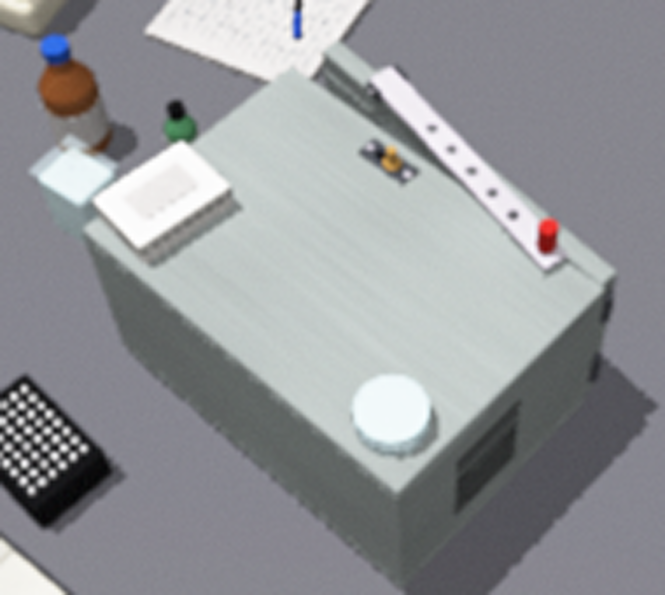

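```bash
cat > h.py <<'E'
import numpy as np, cv2
from rig import env
from scipy.spatial.transform import Rotation as R
def cam(n):
    c=env.calibration(n); f=210/np.tan(np.radians(c["vertical_fov"]/2)); M=np.array(c["camera_from_world"]); return f,c["cx"],c["cy"],M
def ray(n,u,v):
    f,cx,cy,M=cam(n); d=M[:3,:3].T@np.array([(u-cx)/f,(v-cy)/f,1.]); o=-M[:3,:3].T@M[:3,3]; return o,d/np.linalg.norm(d)
def onz(n,u,v,z):
    o,d=ray(n,u,v); return o+d*(z-o[2])/d[2]
def proj(n,p):
    f,cx,cy,M=cam(n); q=M[:3,:3]@np.asarray(p)+M[:3,3]; return np.array([f*q[0]/q[2]+cx,f*q[1]/q[2]+cy])
def tri(uv1,uv2):
    o1,d1=ray("top",*uv1);o2,d2=ray("scene",*uv2)
    A=np.stack([d1,-d2],1);t=np.linalg.lstsq(A,o2-o1,rcond=None)[0]
    a=o1+t[0]*d1;b=o2+t[1]*d2; return (a+b)/2,np.linalg.norm(a-b)
def hsvblob(img,lo,hi,box):
    u0,v0,u1,v1=box; h=cv2.cvtColor(img[v0:v1,u0:u1],cv2.COLOR_RGB2HSV)
    m=cv2.inRange(h,lo,hi); n,l,st,c=cv2.connectedComponentsWithStats(m)
    return [(int(st[i,4]),(c[i]+[u0,v0]).round(2)) for i in range(1,n) if st[i,4]>=4]
E
cat > m.py <<'E'
from h import *
t=cv2.imread("pics/top0.png")[:,:,::-1].copy();s=cv2.imread("pics/scene0.png")[:,:,::-1].copy()
print("corners",*[onz("top",215+x/4.5,140+y/3.75,.22).round(4) for x,y in((77,57),(55,415),(728,428),(722,65))])
print("scene corners",*[onz("scene",160+x/3.5,110+y/3.5,.22).round(4) for x,y in((403,490),(612,287),(290,70),(88,232))])
for n,i,b in(("top",t,(215,140,390,300)),("scene",s,(160,110,350,280))):
    print(n,"red",hsvblob(i,(0,150,90),(8,255,255),b),"brass",hsvblob(i,(12,110,80),(28,255,255),b))
E
python3 m.py
```

```text
corners [0.7909 0.0804 0.22  ] [0.536 0.097 0.22 ] [ 0.5112 -0.2782  0.22  ] [ 0.7688 -0.2992  0.22  ]
scene corners [0.7937 0.0855 0.22  ] [0.5366 0.1052 0.22  ] [ 0.5209 -0.2725  0.22  ] [ 0.7722 -0.2864  0.22  ]
top red [(20, array([248.3, 244.1]))] brass [(13, array([316.15, 242.08]))]
scene red [(37, array([315.92, 176.7 ]))] brass [(143, array([178.94, 135.47])), (24, array([271.21, 155.42]))]
```

```bash
cat > m2.py <<'E'
from h import *
p,e=tri((316.15,242.08),(271.21,155.42));print("peg",p,e)
k,e=tri((248.3,244.1),(315.92,176.7));print("knob",k,e)
print("peg at .236",onz("top",316.15,242.08,.238),onz("scene",271.21,155.42,.234))
print("knob z",onz("top",248.3,244.1,.2600),onz("scene",315.92,176.7,.2555))
# intensity rows across the roof edges
t=cv2.imread("pics/top0.png");g=cv2.GaussianBlur(cv2.cvtColor(t,cv2.COLOR_BGR2GRAY),(0,0),.8).astype(float)
hsv=cv2.cvtColor(t,cv2.COLOR_BGR2HSV).astype(float)
def edge(profile,sgn):
    d=np.gradient(profile)*sgn;i=int(np.argmax(d[1:-1]))+1;a,b,c=d[i-1:i+2];return i+.5*(a-c)/(a-2*b+c)
sel={}
L=[(228+edge(g[v,222:238],1)-6,v) for v in range(165,245,5)];
Bk=[(u,146+edge(g[146:164,u],1)) for u in range(262,335,5)]
Rr=[(366+edge(g[v,366:386],-1),v) for v in range(205,245,4)]
for n,l in(("L",L),("Bk",Bk),("R",Rr)):
    P=np.array([onz("top",u,v,.22)[:2] for u,v in l]);c=np.median(P,0);vx=cv2.fitLine(P.astype(np.float32),cv2.DIST_HUBER,0,.001,.001).ravel();print(n,vx, np.abs((P-vx[2:])@[-vx[1],vx[0]]).max())
E
python3 m2.py
```

```text
peg [ 0.54802306 -0.1281764   0.22367832] 0.0013668455623636118
knob [0.54544398 0.04081493 0.25133577] 0.0017547432826636
peg at .236 [ 0.54522638 -0.12627141  0.238     ] [ 0.55462354 -0.12329632  0.234     ]
knob z [0.54352841 0.04103241 0.26      ] [0.54848808 0.04157607 0.2555    ]
L [ 0.9977449  -0.0671199   0.6523586   0.09130799] 0.01608443573581688
Bk [ 0.0629767   0.998015    0.78267795 -0.0863075 ] 0.0020790310118357436
R [ 0.9980098  -0.06305921  0.59130824 -0.28295335] 0.0009692381642551517
```

```bash
cat > k.py <<'E'
from h import *
from scipy.optimize import fsolve
C=np.array([.6517,-.0978]);YAW=-.063
X=np.array([np.cos(YAW),np.sin(YAW)]);Y=np.array([-X[1],X[0]])
H=np.array([-.141,.185])
toW=lambda p:C+p[0]*X+p[1]*Y
toC=lambda w:np.array([(np.asarray(w)[:2]-C)@X,(np.asarray(w)[:2]-C)@Y])
def fk(th,ph,al=0.,s=.235,h=.025):
    P=H-.285*np.array([np.sin(th),np.cos(th)]);a=th+ph
    L=s*np.cos(al)-h*np.sin(al);z=.2305+s*np.sin(al)+h*np.cos(al)
    return np.r_[toW(P+L*np.array([np.sin(a),np.cos(a)])),z]
def bardir(th,ph):
    a=th+ph; d=np.sin(a)*X+np.cos(a)*Y; return d
def ikxy(w,s,h,al=0.,g=(.15,.5)):
    return fsolve(lambda q:(fk(q[0],q[1],al,s,h)[:2]-np.asarray(w)[:2])*1e3,g)
def deltas(g,grasp,d,st=None):
    """grasp: world grasp pt; d: bar direction (2). jaw axis perpendicular"""
    st=st or env.read_state();w=np.array(st["tool_rot"]);Rm=R.from_quat(w[[1,2,3,0]])
    tcp=np.array(grasp)+[0,0,.155];dl=Rm.inv().apply(tcp-np.array(st["tcp_pos"]))*100
    # tool x should be along +-d
    tx=Rm.apply([1,0,0]);want=np.arctan2(d[1],d[0]);cur=np.arctan2(tx[1],tx[0])
    dy=(want-cur+np.pi/2)%np.pi-np.pi/2
    ty=Rm.apply([0,1,0]); tw=np.degrees(dy)*np.sign(ty[2])
    return [g,*dl.round(2),round(tw,1)]
E
python3 - <<'E'
from k import *
st=env.read_state();w=np.array(st["tool_rot"]);Rm=R.from_quat(w[[1,2,3,0]]);print(Rm.as_matrix().round(3))
kn=[.5440,.041]
q=ikxy(kn,.235,.025,0,(.05,.12));print("door,swivel",q,fk(*q))
print(deltas(1,[kn[0],kn[1],.262],bardir(*q)),deltas(1,[kn[0],kn[1],.30],bardir(*q)))
for yp in(-.0335,-.035,-.037,-.04):
    q=ikxy(toW((-.105,yp)),.130,0,0,(.3,.9));print(yp,q,fk(*q),deltas(1,fk(*q),bardir(*q))[4])
E
```

```text
[[ 0.97  -0.001  0.242]
 [-0.242 -0.001  0.97 ]
 [-0.    -1.    -0.001]]
door,swivel [0.06028136 0.11916884] [0.544  0.041  0.2555]
[1, np.float64(51.79), np.float64(-1.26), np.float64(-42.83), np.float64(89.9)] [1, np.float64(51.79), np.float64(-5.06), np.float64(-42.83), np.float64(89.9)]
-0.0335 [0.29204887 0.84672603] [ 0.64273068 -0.08674911  0.2555    ] -35.2
-0.035 [0.29492881 0.8585142 ] [ 0.64318122 -0.08968663  0.2555    ] -34.3
-0.037 [0.29858047 0.874171  ] [ 0.64374038 -0.09359076  0.2555    ] -33.2
-0.04 [0.30367012 0.89753911] [ 0.64449373 -0.09942032  0.2555    ] -31.6
```

Call:
step_arm:
  deltas: [1, 4, -4, -3, -10, 1, 9, -5, -8, -20, 1, 14, -5, -12, -30, 1, 18, -5, -16, -40, 1, 22, -5, -20, -50]

```text
time_s: 0.72
tcp_pos: [0.3, 0.3526, 0.454]
tool_rot: [-0.676, 0.677, 0.206, -0.207]
wrist_force: [0.9, -0.0, 1.2]
width: 0.998
```

```bash
python3 - <<'E'
from k import *
print(deltas(1,[.544,.041,.30],bardir(.06,.119)), env.read_state()["wrist_force"])
E
```

```text
[1, np.float64(2.86), np.float64(-0.07), np.float64(-39.47), np.float64(-42.2)] [ 0.94062906 -0.00918178  1.20452141]
```

Call:
step_arm:
  deltas: [1, 0.6, 0, -6, -10, 1, 1.2, 0, -12, -20, 1, 1.8, 0, -18, -30, 1, 2.3, 0, -24, -40, 1, 2.6, 0, -30, -42.2]

```text
time_s: 1.35
tcp_pos: [0.4751, 0.1361, 0.454]
tool_rot: [-0.556, 0.556, 0.437, -0.438]
wrist_force: [0.6, 1.1, 0.1]
width: 1.003
```

Call:
step_arm:
  deltas: [1, 0, 0, -1, 0]

```text
time_s: 1.48
tcp_pos: [0.4864, 0.1307, 0.4532]
tool_rot: [-0.556, 0.556, 0.436, -0.437]
wrist_force: [0.4, 0.7, 0.3]
width: 0.997
```

```bash
python3 - <<'E'
from k import *
print(deltas(1,[.544,.041,.30],bardir(.06,.119)), env.read_state()["tcp_pos"])
E
```

```text
[1, np.float64(-7.34), np.float64(-0.18), np.float64(-7.73), np.float64(0.1)] [0.48642056 0.13071472 0.4531728 ]
```

Call:
step_arm:
  deltas: [1, -4, -0.2, -4, 0, 1, -7.3, -0.2, -7.7, 0, 1, -7.3, -0.2, -7.7, 0]

```text
time_s: 1.85
tcp_pos: [0.5449, 0.0397, 0.4541]
tool_rot: [0.558, -0.557, -0.434, 0.437]
wrist_force: [-0.5, 0.7, 0.5]
width: 1.0
```

```bash
python3 - <<'E'
from k import *
print(deltas(1,[.544,.041,.262],bardir(.06,.119)), env.read_state()["tcp_pos"])
for n in("top","scene"):
    a=env.capture(n);cv2.imwrite(f"pics/{n}1.png",a[:,:,::-1])
    b=(200,180,400,300) if n=="top" else (200,60,400,210)
    c=a[b[1]:b[3],b[0]:b[2],::-1];cv2.imwrite(f"pics/{n}1c.png",cv2.resize(c,None,fx=3.9,fy=3.9,interpolation=cv2.INTER_CUBIC))
E
```

```text
[1, np.float64(0.12), np.float64(3.71), np.float64(0.11), np.float64(-0.1)] [0.54486746 0.03966567 0.45406414]
```

View pics/top1c.png

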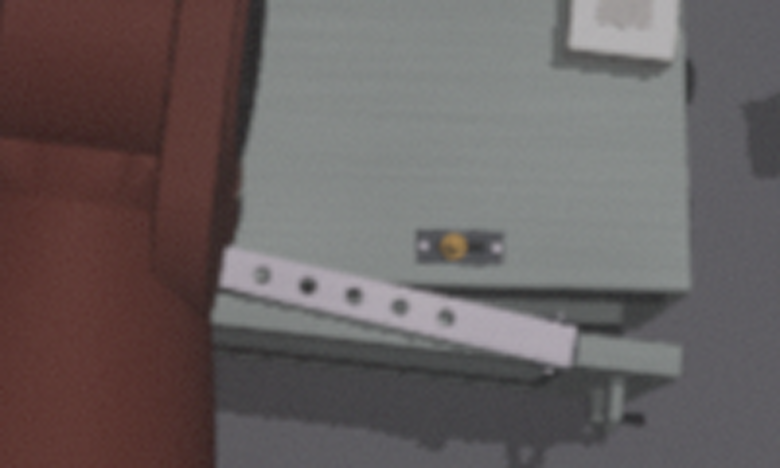

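View pics/scene1c.png

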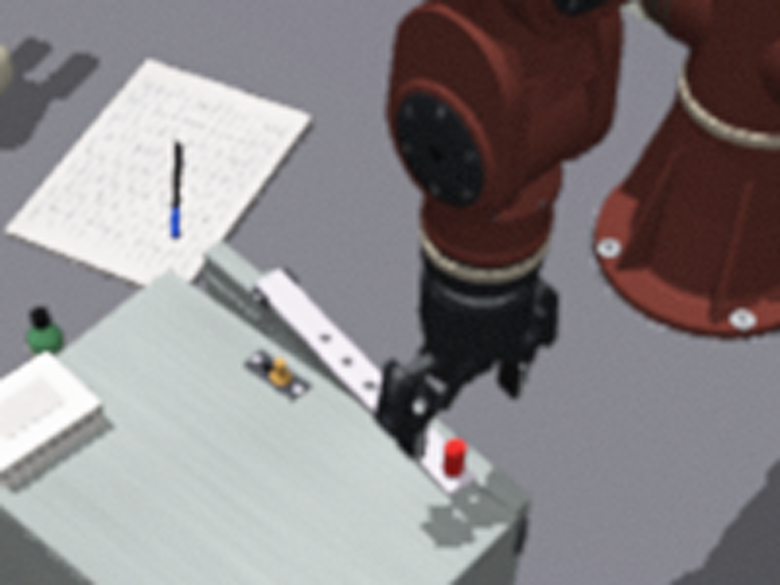

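Call:
step_arm:
  deltas: [1, 0.1, 2, 0.1, 0, 1, 0.1, 3.6, 0.1, 0, 1, 0.1, 3.7, 0.1, 0, -1, 0.1, 3.7, 0.1, 0, -1, 0.1, 3.7, 0.1, 0]

```text
time_s: 2.58
tcp_pos: [0.5429, 0.0432, 0.4187]
tool_rot: [0.557, -0.556, -0.435, 0.437]
wrist_force: [-0.0, -0.1, -0.1]
width: 0.605
```

Call:
step_arm:
  deltas: [-1, 0, 0, 0, 0, -1, 0, 0, 0, 0, -1, 0, 0, 0, 0]

```text
time_s: 2.95
tcp_pos: [0.543, 0.0432, 0.4188]
tool_rot: [0.557, -0.557, -0.436, 0.437]
wrist_force: [1.1, -0.1, -0.0]
width: 0.179
```

```bash
python3 - <<'E'
from k import *
s=env.read_state();print(s["tcp_pos"],s["wrist_force"],s["torque"],s["width"])
for n in("top","scene"):
    a=env.capture(n);cv2.imwrite(f"pics/{n}2.png",a[:,:,::-1])
    b=(200,180,400,300) if n=="top" else (200,60,400,210)
    c=a[b[1]:b[3],b[0]:b[2],::-1];cv2.imwrite(f"pics/{n}2c.png",cv2.resize(c,None,fx=3.9,fy=3.9,interpolation=cv2.INTER_CUBIC))
E
```

```text
[0.5429532  0.04316249 0.41882864] [ 1.14740708 -0.09543823 -0.04337218] [ 0.04876034 -0.17002887  0.01263649] 0.17929556016228895
```

View pics/scene2c.png

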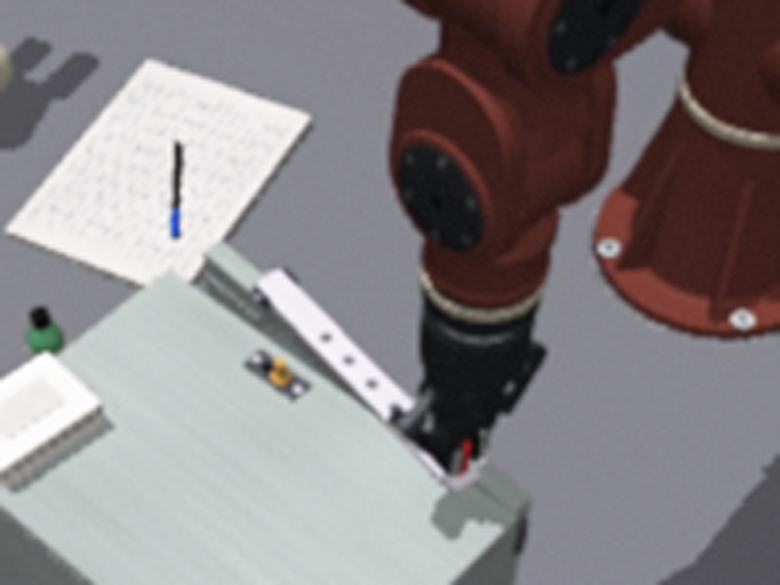

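```bash
cat > plan.py <<'E'
from k import *
import sys
# off: grasp point offset (x along bar, z) relative to knob point
def plan(rows,off=(.002,.008),g=-1):
    for th,ph,al in rows:
        d=bardir(th,ph); p=fk(th,ph,al); p[:2]+=off[0]*d; p[2]+=off[1]
        o=deltas(g,p,d); print([float(v) for v in o],p.round(3))
E
python3 - <<'E'
from plan import *
s=env.read_state();print(toC(s["tcp_pos"]))
t0,p0=ikxy(np.array(s["tcp_pos"])[:2],.237,.025,0,(.05,.12));print(t0,p0)
print("hold");plan([(t0,p0,0),(t0,p0,.06),(t0,p0,.12),(t0,p0,.18)])
peg=np.array([-.105,-.035])
for l in np.linspace(0,1,11):
    th=t0+l*(.297-t0);ph=p0+l*(.866-p0);P=H-.285*np.array([np.sin(th),np.cos(th)]);a=th+ph;d=np.array([np.sin(a),np.cos(a)])
    v=peg-P;print(round(l,1),"along",(v@d).round(3),"side",(v@[d[1],-d[0]]).round(4))
E
```

```text
[-0.11742445  0.13384901]
0.0645686957105701 0.11343672975726535
hold
[-1.0, 0.0, 0.02, -0.0, -0.0] [0.543 0.043 0.264]
[-1.0, -0.19, -1.38, 0.0, -0.0] [0.542 0.041 0.278]
[-1.0, -0.47, -2.77, 0.0, -0.0] [0.542 0.039 0.291]
[-1.0, -0.83, -4.14, 0.0, -0.0] [0.541 0.035 0.305]
0.0 along 0.073 side 0.0421
0.1 along 0.078 side 0.0412
0.2 along 0.084 side 0.0397
0.3 along 0.089 side 0.0375
0.4 along 0.095 side 0.0346
0.5 along 0.102 side 0.0309
0.6 along 0.108 side 0.0263
0.7 along 0.114 side 0.0208
0.8 along 0.12 side 0.0145
0.9 along 0.125 side 0.0073
1.0 along 0.13 side -0.0009
```

```bash
python3 - <<'E'
from plan import *
t0,p0=.0646,.1134
plan([(t0+l*(.297-t0),p0+l*(.866-p0),a) for l,a in((.08,.0),(.16,.03),(.24,.06),(.32,.1),(.40,.14))])
E
```

```text
[-1.0, -0.13, 0.02, -1.34, 4.5] [0.556 0.039 0.264]
[-1.0, -0.48, -0.68, -2.65, 9.0] [0.568 0.032 0.271]
[-1.0, -0.98, -1.39, -3.92, 13.5] [0.579 0.024 0.278]
[-1.0, -1.68, -2.32, -5.12, 18.0] [0.589 0.015 0.287]
[-1.0, -2.53, -3.24, -6.23, 22.6] [0.597 0.004 0.296]
```

Call:
step_arm:
  deltas: [-1, -0.1, 0, -1.3, 4.5, -1, -0.5, -0.7, -2.6, 9, -1, -1, -1.4, -3.9, 13.5, -1, -1.7, -2.3, -5.1, 18, -1, -2.5, -3.2, -6.2, 22.5]

```text
time_s: 3.68
tcp_pos: [0.5976, 0.0038, 0.4503]
tool_rot: [0.632, -0.631, -0.318, 0.319]
wrist_force: [0.9, 0.7, -3.0]
width: 0.184
```

```bash
python3 - <<'E'
from plan import *
s=env.read_state();print(s["tcp_pos"],s["wrist_force"],s["torque"],s["width"])
for n in("top","scene"):
    a=env.capture(n);cv2.imwrite(f"pics/{n}3.png",a[:,:,::-1])
    b=(200,180,400,300) if n=="top" else (200,60,400,210)
    c=a[b[1]:b[3],b[0]:b[2],::-1];cv2.imwrite(f"pics/{n}3c.png",cv2.resize(c,None,fx=3.9,fy=3.9,interpolation=cv2.INTER_CUBIC))
t0,p0=.0646,.1134
plan([(t0+l*(.297-t0),p0+l*(.866-p0),a) for l,a in((.40,.14),(.46,.16),(.54,.18),(.62,.18),(.70,.18),(.78,.18))])
E
```

```text
[0.59755291 0.00377971 0.45029276] [ 0.9451531   0.69659702 -3.00125638] [ 0.41454061 -0.48810971  0.21564756] 0.18379501139420998
[-1.0, 0.02, -0.03, 0.06, -0.1] [0.597 0.004 0.296]
[-1.0, -0.29, -0.49, -0.93, 3.3] [ 0.604 -0.005  0.301]
[-1.0, -0.8, -0.94, -2.23, 7.8] [ 0.611 -0.016  0.305]
[-1.0, -1.31, -0.94, -3.51, 12.4] [ 0.618 -0.028  0.305]
[-1.0, -1.95, -0.94, -4.76, 16.9] [ 0.624 -0.041  0.305]
[-1.0, -2.71, -0.94, -5.96, 21.4] [ 0.63  -0.054  0.305]
```

View pics/scene3c.png

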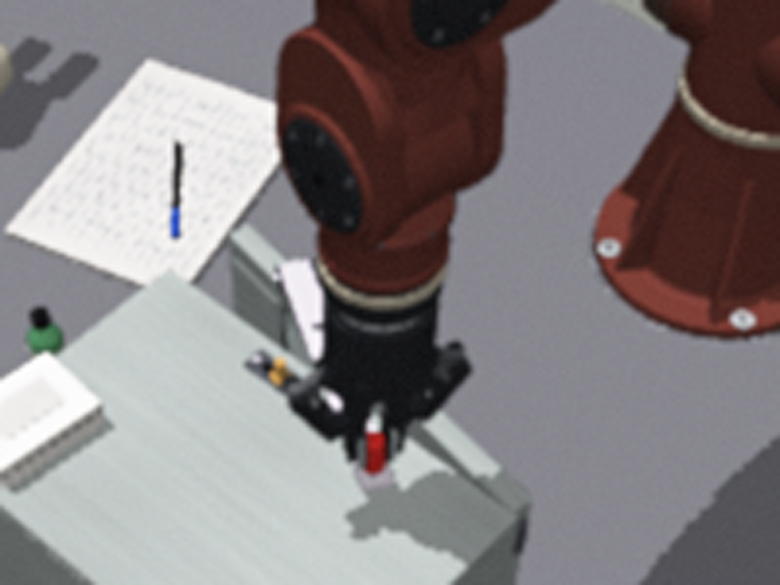

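View pics/top3c.png

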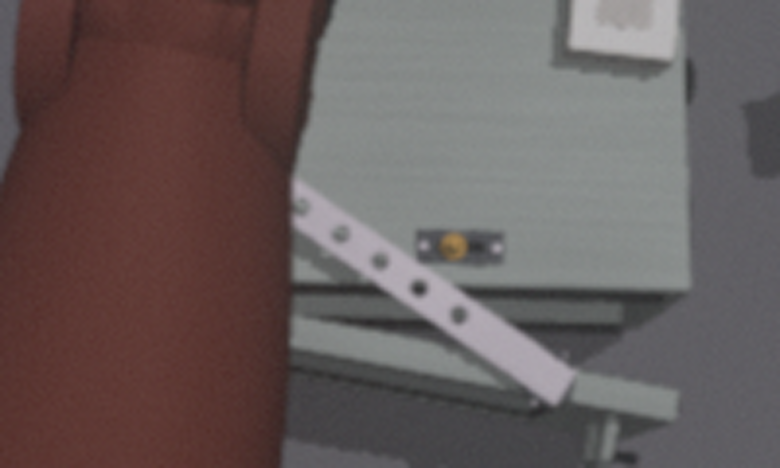

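Call:
step_arm:
  deltas: [-1, -0.2, -0.5, -0.5, 2, -1, -0.5, -1, -1.5, 5, -1, -0.9, -1, -2.7, 9, -1, -1.4, -1, -3.6, 13, -1, -1.9, -1, -4.6, 17]

```text
time_s: 4.4
tcp_pos: [0.6236, -0.0391, 0.4609]
tool_rot: [0.672, -0.672, -0.221, 0.221]
wrist_force: [1.5, 2.5, -1.2]
width: 0.187
```

```bash
cat > look.py <<'E'
from plan import *
import sys
i=sys.argv[1]
s=env.read_state();print(s["time_s"],s["tcp_pos"],s["wrist_force"],s["width"])
for n in sys.argv[2:]:
    a=env.capture(n);cv2.imwrite(f"pics/{n}{i}.png",a[:,:,::-1])
    b=(200,180,400,300) if n=="top" else (200,60,400,210)
    c=a[b[1]:b[3],b[0]:b[2],::-1];cv2.imwrite(f"pics/{n}{i}c.png",cv2.resize(c,None,fx=3.9,fy=3.9,interpolation=cv2.INTER_CUBIC))
E
python3 look.py 4 top scene; python3 - <<'E'
from plan import *
t0,p0=.0646,.1134
plan([(t0+l*(.297-t0),p0+l*(.866-p0),a) for l,a in((.7,.18),(.8,.18),(.9,.18),(1,.18))])
E
```

```text
4.4 [ 0.62355128 -0.03908352  0.46091001] [ 1.50920072  2.52636175 -1.17241707] 0.187034806872925
[-1.0, 0.01, 0.03, -0.13, -0.2] [ 0.624 -0.041  0.305]
[-1.0, -0.49, 0.03, -1.85, 5.4] [ 0.631 -0.057  0.305]
[-1.0, -1.19, 0.03, -3.53, 11.1] [ 0.635 -0.075  0.305]
[-1.0, -2.09, 0.03, -5.17, 16.7] [ 0.637 -0.094  0.305]
```

View pics/scene4c.png

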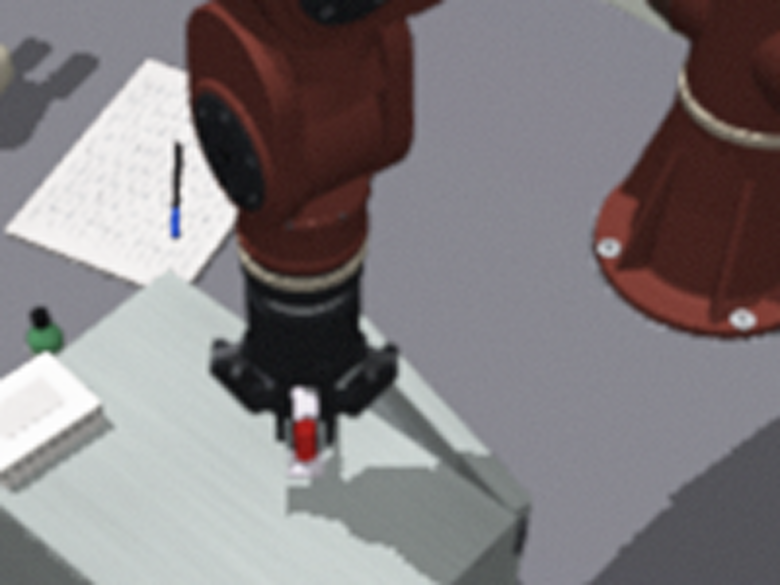

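View pics/top4c.png

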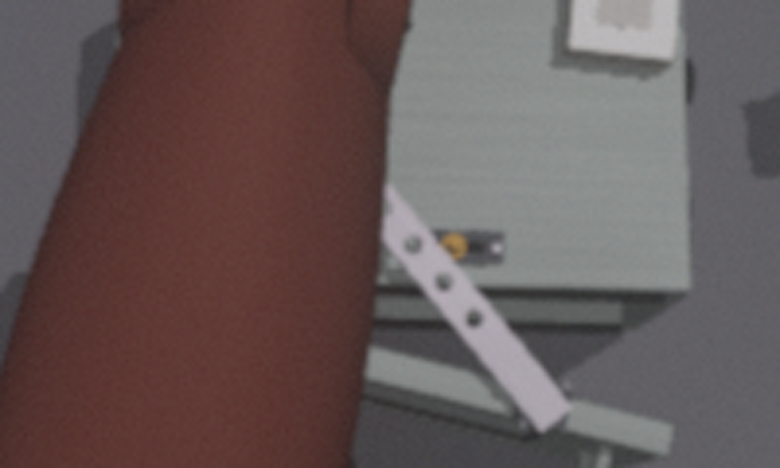

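```bash
cat > holes.py <<'E'
from plan import *
def holes(im,box):
    u0,v0,u1,v1=box;S=6
    g=cv2.cvtColor(im,cv2.COLOR_BGR2GRAY)[v0:v1,u0:u1];G=cv2.resize(g,None,fx=S,fy=S,interpolation=cv2.INTER_CUBIC)
    hs=cv2.resize(im[v0:v1,u0:u1],None,fx=S,fy=S,interpolation=cv2.INTER_CUBIC).astype(int)
    # bar: purple-ish bright (green lower than red)
    bar=((hs[:,:,2]-hs[:,:,1]>3)&(hs[:,:,2]-hs[:,:,1]<40)&(G>130)).astype(np.uint8)
    bar=cv2.morphologyEx(bar,cv2.MORPH_OPEN,np.ones((7,7)))
    cs,h=cv2.findContours(bar,cv2.RETR_CCOMP,cv2.CHAIN_APPROX_NONE)
    out=[]
    for c,hh in zip(cs,h[0]):
        a=cv2.contourArea(c)
        if hh[3]>=0 and 60<a<1500:
            m=cv2.moments(c);out.append((a,u0+(m['m10']/m['m00']+.5)/S-.5,v0+(m['m01']/m['m00']+.5)/S-.5))
    return out
def peg(im,box):
    u0,v0,u1,v1=box;S=6
    h=cv2.cvtColor(cv2.resize(im[v0:v1,u0:u1],None,fx=S,fy=S,interpolation=cv2.INTER_CUBIC),cv2.COLOR_BGR2HSV)
    m=cv2.inRange(h,(10,100,90),(30,255,255));M=cv2.moments(m,True);x,y,w,hh=cv2.boundingRect(m)
    return M['m00'],u0+(M['m10']/M['m00']+.5)/S-.5,v0+(M['m01']/M['m00']+.5)/S-.5,(w/S,hh/S,u0+(x+w/2)/S-.5,v0+(y+hh/2)/S-.5)
E
python3 - <<'E'
from holes import *
for f in("top0","top3","top4"):
    im=cv2.imread(f"pics/{f}.png");print(f,np.round(holes(im,(230,220,360,300)),2).tolist(),"peg",peg(im,(300,230,335,255)))
t0,p0=.0646,.1134
a,u,v,b=peg(cv2.imread("pics/top0.png"),(300,230,335,255))
w=onz("top",u,v,.239);print("peg",w,toC(w))
for l,al,nm in((0,0,"top0"),(.4,.14,"top3"),(.69,.18,"top4")):
    th=t0+l*(.297-t0);ph=p0+l*(.866-p0)
    print(nm,[proj("top",fk(th,ph,al,s,.0025)).round(1).tolist() for s in(.07,.1,.13,.16,.19)])
E
```

```text
top0 [[698.5, 313.88, 261.1], [691.0, 302.01, 258.2], [716.0, 290.28, 255.46], [785.0, 278.48, 252.86], [708.5, 266.75, 250.13]] peg (817.0, 316.186964504284, 242.42686658506733, (6.166666666666667, 5.666666666666667, 315.9166666666667, 242.66666666666666))
top3 [[580.5, 317.12, 260.31], [585.5, 306.95, 253.38], [512.5, 296.89, 246.35], [592.5, 286.76, 239.4]] peg (991.0, 316.0125294315506, 242.6943323242516, (6.333333333333333, 5.833333333333333, 316.0, 242.75))
top4 [[580.5, 321.16, 261.24], [564.5, 313.33, 251.77], [581.0, 305.31, 242.26]] peg (782.0, 316.45183290707587, 242.32054560954816, (6.166666666666667, 5.666666666666667, 316.25, 242.66666666666666))
peg [ 0.54418061 -0.12621742  0.239     ] [-0.10551698 -0.03513029]
top0 [[314.1, 259.4], [302.2, 257.0], [290.3, 254.6], [278.5, 252.2], [266.6, 249.9]]
top3 [[317.7, 259.5], [307.6, 252.5], [297.6, 245.5], [287.5, 238.5], [277.5, 231.6]]
top4 [[321.7, 261.2], [314.0, 251.6], [306.2, 242.1], [298.5, 232.5], [290.8, 223.0]]
```

```bash
python3 - <<'E'
from holes import *
from scipy.optimize import least_squares
tc={"top0":None,"top3":[.59755,.00378,.45029],"top4":[.62355,-.03908,.46091]}
for nm,g in(("top0",(.06,.12,0)),("top3",(.16,.4,.14)),("top4",(.22,.63,.18))):
    O=sorted(np.array(holes(cv2.imread(f"pics/{nm}.png"),(230,220,360,300)))[:,1:].tolist(),key=lambda p:-p[0])
    S=[.07,.1,.13,.16,.19][:len(O)]
    al=g[2]
    f=lambda q:np.concatenate([proj("top",fk(q[0],q[1],al,s,.0025))-o for s,o in zip(S,O)])
    r=least_squares(f,g[:2]);print(nm,r.x,r.fun.reshape(-1,2).round(2).tolist())
    if tc[nm]: 
        k=fk(*r.x,al);d=bardir(*r.x);e=np.array(tc[nm])-[0,0,.155]-k;print("  grasp-knob along",e[:2]@d,"side",e[:2]@[d[1],-d[0]],"z",e[2])
E
```

```text
top0 [0.08514156 0.12002441] [[0.2, -0.14], [0.21, 0.05], [0.12, 0.09], [0.13, 0.01], [0.11, 0.06]]
top3 [0.15901235 0.39389743] [[0.23, -0.24], [0.24, -0.1], [0.11, 0.14], [0.06, 0.31]]
  grasp-knob along 0.002207919788361263 side 0.004883674358602796 z 0.007241968153288536
top4 [0.22017123 0.61146468] [[0.1, -0.12], [-0.03, -0.0], [0.04, 0.15]]
  grasp-knob along 0.0009987759620438232 side 0.004682458958707927 z 0.00874195792522825
```

```bash
cat > tgt.py <<'E'
from plan import *
def solve(pegc,th=.3,ph=.86):
    return ikxy(toW(pegc),.130,0,0,(th,ph))
def row(th,ph,al,oa,os,oz,g=-1):
    d=bardir(th,ph);p=fk(th,ph,al);p[:2]+=oa*d+os*np.array([d[1],-d[0]]);p[2]+=oz
    return [float(v) for v in deltas(g,p,d)]
E
python3 - <<'E'
from tgt import *
q=solve((-.1055,-.0351));print(q)
a=np.array([.220,.6115])
for l in(0,.25,.5,.75,1): print(row(*(a+l*(q-a)),.18,.0012,.0048,.008))
E
```

```text
[0.29723619 0.85866147]
[-1.0, 0.05, 0.03, 0.04, -2.3]
[-1.0, -0.32, 0.03, -1.36, 2.4]
[-1.0, -0.83, 0.03, -2.76, 7.0]
[-1.0, -1.48, 0.03, -4.12, 11.6]
[-1.0, -2.26, 0.03, -5.45, 16.3]
```

Call:
step_arm:
  deltas: [-1, -0.3, 0, -1.3, 3.5, -1, -0.8, 0, -2.7, 8, -1, -1.4, 0, -4.1, 12, -1, -2.2, 0, -5.4, 16, -1, -2.2, 0, -5.4, 16]

```text
time_s: 5.12
tcp_pos: [0.6377, -0.097, 0.4603]
tool_rot: [-0.695, 0.696, 0.125, -0.127]
wrist_force: [-1.9, -3.1, -1.6]
width: 0.183
```

```bash
python3 look.py 5 top scene; python3 - <<'E'
from tgt import *
q=solve((-.1055,-.0351))
print(row(*q,.18,.0012,.0048,.008))
E
```

```text
5.125 [ 0.63771628 -0.09700445  0.46028823] [-1.93580256 -3.07978578 -1.64070007] 0.18261512135909844
[-1.0, -0.02, 0.02, -0.07, 0.4]
```

View pics/scene5c.png

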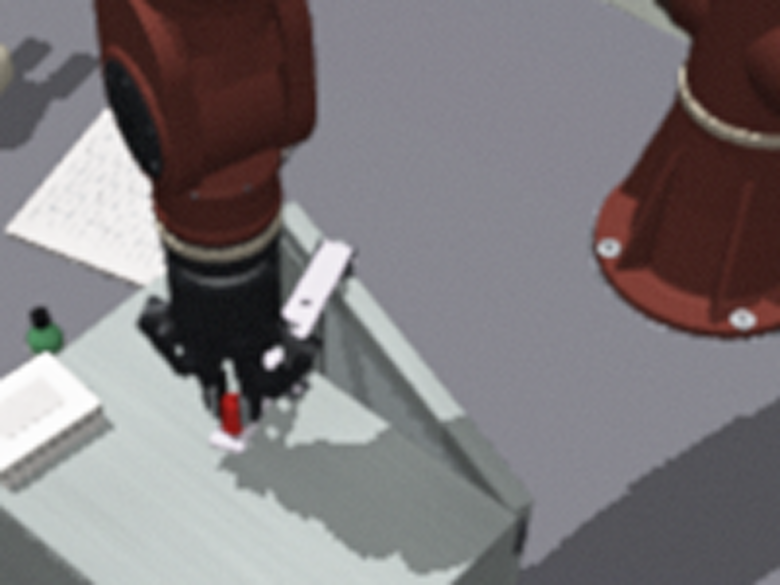

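View pics/top5c.png

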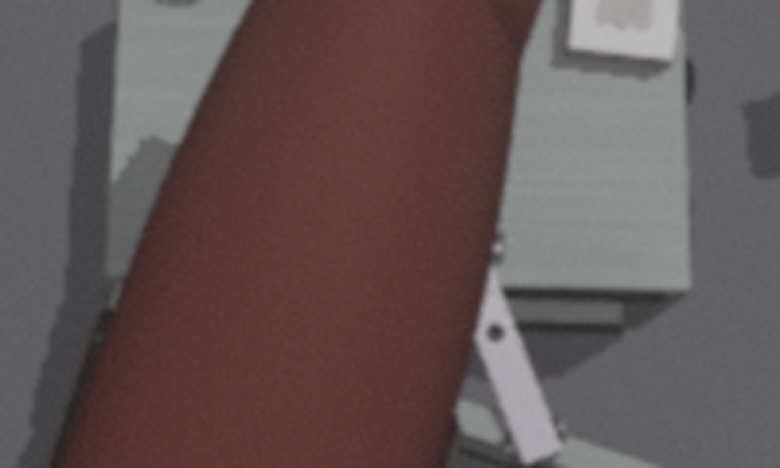

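```bash
python3 - <<'E'
from holes import *
from tgt import *
q=solve((-.1055,-.0351));d=bardir(*q);n=np.array([d[1],-d[0]])
O=holes(cv2.imread("pics/top5.png"),(300,220,360,300));print(O)
print("pred",proj("top",fk(*q,.18,.07,.0025)),"pivot-end",proj("top",fk(*q,.18,0,.0025)))
o=np.array(O[0][1:])
s=fsolve(lambda x:proj("top",fk(x[0],x[1],.18,.07,.0025))-o,q);print("fit",s)
h=lambda z:fk(*z,0,.13,0);print("hole3 err vs peg mm",(h(s)-h(q))[:2]*1e3)
E
```

```text
[(623.0, 326.5811931514179, 264.85313001605135)]
pred [326.55206934 264.98190709] pivot-end [337.56501407 291.74730146]
fit [0.29603321 0.85942374]
hole3 err vs peg mm [ 0.30115624 -0.06688348]
```

```bash
python3 - <<'E'
from tgt import *
q=solve((-.1055,-.0351))
for al in(.18,.15,.12,.1,.08,.06,.04,0): print(al,row(*q,al,.0012,.0048,.008))
E
```

```text
0.18 [-1.0, -0.02, 0.02, -0.07, 0.4]
0.15 [-1.0, 0.17, 0.71, -0.07, 0.4]
0.12 [-1.0, 0.35, 1.4, -0.07, 0.4]
0.1 [-1.0, 0.45, 1.86, -0.07, 0.4]
0.08 [-1.0, 0.54, 2.32, -0.07, 0.4]
0.06 [-1.0, 0.63, 2.79, -0.07, 0.4]
0.04 [-1.0, 0.7, 3.25, -0.07, 0.4]
0 [-1.0, 0.82, 4.19, -0.08, 0.4]
```

Call:
step_arm:
  deltas: [-1, 0.17, 0.7, 0, 0, -1, 0.35, 1.4, 0, 0, -1, 0.45, 1.85, 0, 0, -1, 0.5, 2.1, 0, 0, -1, 0.5, 2.1, 0, 0]

```text
time_s: 5.85
tcp_pos: [0.6422, -0.094, 0.442]
tool_rot: [-0.695, 0.697, 0.126, -0.126]
wrist_force: [-3.0, 1.6, 14.6]
width: 0.183
```

```bash
python3 - <<'E'
from tgt import *
q=solve((-.1055,-.0351));s=env.read_state();print(s["wrist_force"],s["torque"])
for al in(.09,.08,.06,.04,0): print(al,row(*q,al,.0012,.0048,.008))
E
```

```text
[-3.03730956  1.59391292 14.56756319] [ 0.37404096  0.77402758 -0.50736144]
0.09 [-1.0, -0.01, 0.25, -0.13, 0.4]
0.08 [-1.0, 0.04, 0.48, -0.13, 0.4]
0.06 [-1.0, 0.12, 0.95, -0.13, 0.4]
0.04 [-1.0, 0.2, 1.41, -0.13, 0.4]
0 [-1.0, 0.31, 2.35, -0.12, 0.4]
```

Call:
step_arm:
  deltas: [-1, 0, -0.1, -0.13, 0, -1, 0, -0.1, -0.13, 0, -1, 0, 0.1, -0.13, 0, -1, 0, 0.2, -0.13, 0]

```text
time_s: 6.35
tcp_pos: [0.6428, -0.0947, 0.4417]
tool_rot: [-0.695, 0.697, 0.128, -0.125]
wrist_force: [-0.2, 4.6, 14.0]
width: 0.184
```

```bash
python3 look.py 6 top; python3 - <<'E'
from holes import *
from tgt import *
q=solve((-.1055,-.0351));s=env.read_state()
for al in(.10,.09,.08,.06,.0): print(al,row(*q,al,.0012,.0048,.008))
O=holes(cv2.imread("pics/top6.png"),(300,220,360,300));print(O)
for al in(.09,.1,.11):
  o=np.array(O[0][1:])
  x=fsolve(lambda x:proj("top",fk(x[0],x[1],al,.07,.0025))-o,q)
  h=lambda z:fk(*z,0,.13,0);print("fit",x,"hole3 err vs peg mm",(h(x)-h(q))[:2]*1e3)
E
```

```text
6.35 [ 0.64278676 -0.09474456  0.4417037 ] [-0.18386017  4.62718106 13.96150552] 0.1838038903573649
0.1 [-1.0, -0.09, -0.01, -0.03, 0.4]
0.09 [-1.0, -0.04, 0.22, -0.03, 0.4]
0.08 [-1.0, 0.0, 0.45, -0.03, 0.4]
0.06 [-1.0, 0.08, 0.92, -0.03, 0.4]
0.0 [-1.0, 0.27, 2.32, -0.02, 0.4]
[(576.0, 326.09428047839504, 265.11598186728395)]
fit [0.29952424 0.85863728] hole3 err vs peg mm [-0.50884918 -0.04582385]
fit [0.29933307 0.85687503] hole3 err vs peg mm [-0.54512846  0.17335459]
fit [0.29910812 0.85505234] hole3 err vs peg mm [-0.57710609  0.40045144]
```

```bash
python3 - <<'E'
from tgt import *
q=solve((-.1055,-.0351));s=env.read_state();w=np.array(s["tool_rot"]);Rm=R.from_quat(w[[1,2,3,0]])
k0=fk(*q,.1)
for e in((.001,0),(-.001,0),(0,.001),(0,-.001)):
    q2=solve(np.array([-.1055,-.0351])+e);dk=fk(*q2,.1)-k0;print("hole cab mm",np.array(e)*1e3,"tool cm",(Rm.inv().apply(dk)*100).round(3),"twist",np.degrees((q2-q).sum()).round(2))
a,b=proj("top",[*toW((-.105,-.035)),.241]),proj("top",[*toW((-.105,-.035)),.22]);print(a,b)
im=cv2.imread("pics/top0.png")[232:254,300:336];cv2.imwrite("pics/pegz.png",cv2.resize(im,None,fx=20,fy=20,interpolation=cv2.INTER_CUBIC))
E
```

```text
hole cab mm [1. 0.] tool cm [ 0.091  0.    -0.011] twist -0.17
hole cab mm [-1.  0.] tool cm [-0.091 -0.     0.011] twist 0.17
hole cab mm [0. 1.] tool cm [ 0.041 -0.001  0.19 ] twist -0.56
hole cab mm [ 0. -1.] tool cm [-0.042  0.001 -0.189] twist 0.55
[316.19953935 242.08163174] [315.52939301 243.51402211]
```

View pics/pegz.png

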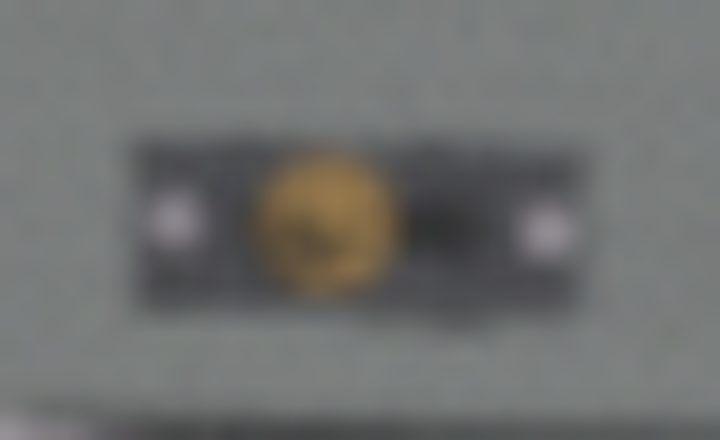

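```bash
python3 - <<'E'
from h import *
from k import toC
im=cv2.imread("pics/top0.png").astype(float)
import numpy as np
def bright(box):
    u0,v0,u1,v1=box;g=im[v0:v1,u0:u1].mean(2);w=np.clip(g-np.median(g)-8,0,None);vv,uu=np.mgrid[v0:v1,u0:u1];return (uu*w).sum()/w.sum(),(vv*w).sum()/w.sum()
for n in(0,3):
    im=cv2.imread(f"pics/top{n}.png").astype(float)
    a=bright((306,240,312,247));b=bright((324,240,331,247));print(a,b)
    A=onz("top",*a,.222);B=onz("top",*b,.222);print(toC(A),toC(B),"mid",toC((A+B)/2))
for z in(.222,.228,.233,.241):print(z,toC(onz("top",316.19,242.45,z)))
E
python3 - <<'E'
import cv2
im=cv2.imread("pics/scene0.png")[138:172,255:290];cv2.imwrite("pics/pegs.png",cv2.resize(im,None,fx=17,fy=17,interpolation=cv2.INTER_CUBIC))
E
```

```text
(np.float64(307.329210836278), np.float64(242.65017667844523)) (np.float64(328.53689567430024), np.float64(243.06955046649702))
[-0.1035626  -0.01415433] [-0.1035409 -0.067648 ] mid [-0.10355175 -0.04090117]
(np.float64(307.235167206041), np.float64(242.97734627831716)) (np.float64(328.56567796610165), np.float64(243.05367231638417))
[-0.10440294 -0.01392166] [-0.10349887 -0.06772084] mid [-0.10395091 -0.04082125]
0.222 [-0.10259457 -0.03650613]
0.228 [-0.10364649 -0.03602321]
0.233 [-0.1045231  -0.03562078]
0.241 [-0.10592566 -0.03497689]
```

View pics/pegs.png

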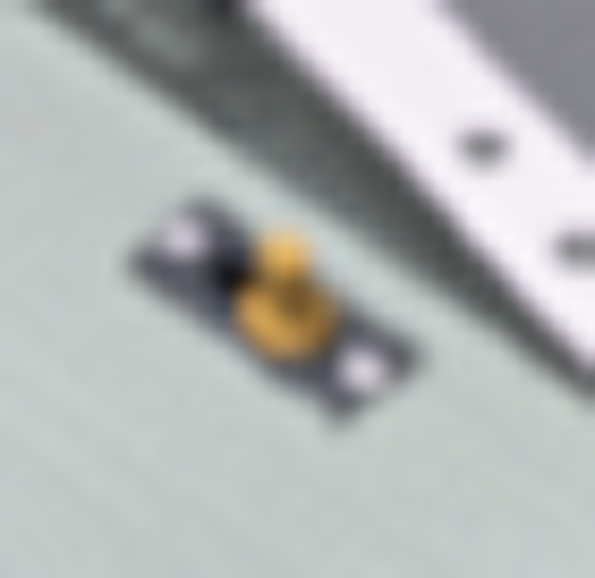

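Call:
step_arm:
  deltas: [-1, 0, -0.2, 0, 0, -1, 0.15, -0.1, -0.22, 0.5, -1, 0.15, 0, -0.22, 0.5, -1, 0.15, 0.2, -0.22, 0.5]

```text
time_s: 6.9
tcp_pos: [0.6452, -0.0955, 0.4396]
tool_rot: [-0.696, 0.697, 0.125, -0.122]
wrist_force: [1.3, 8.5, 6.1]
width: 0.185
```

```bash
python3 look.py 7 top; python3 - <<'E'
from holes import *
from tgt import *
q=solve((-.1035,-.0362));s=env.read_state()
for al in(.10,.08,.06,.0): print(al,row(*q,al,.0012,.0048,.008))
O=holes(cv2.imread("pics/top7.png"),(300,220,360,300));print(O)
for al in(.07,.1):
  o=np.array(O[0][1:])
  x=fsolve(lambda x:proj("top",fk(x[0],x[1],al,.07,.0025))-o,q)
  h=lambda z:fk(*z,0,.13,0);print("fit",x,"hole3 err vs peg mm",(h(x)-h(q))[:2]*1e3)
E
```

```text
6.9 [ 0.64517798 -0.09553027  0.43963965] [1.28283467 8.4553711  6.14407861] 0.18534694710302344
0.1 [-1.0, -0.15, -0.25, -0.11, 0.2]
0.08 [-1.0, -0.06, 0.22, -0.11, 0.2]
0.06 [-1.0, 0.02, 0.68, -0.11, 0.2]
0.0 [-1.0, 0.21, 2.09, -0.11, 0.2]
[(593.0, 326.2835862844295, 264.2038598463556)]
fit [0.29116113 0.86684671] hole3 err vs peg mm [-0.21039363  0.36073937]
fit [0.29070171 0.86172122] hole3 err vs peg mm [-0.33828885  0.99673345]
```

Call:
step_arm:
  deltas: [-1, 0, 0.15, 0, 0, -1, 0.04, 0.4, 0, 0, -1, 0.06, 0.6, 0, 0]

```text
time_s: 7.32
tcp_pos: [0.6462, -0.0946, 0.4336]
tool_rot: [-0.696, 0.696, 0.126, -0.122]
wrist_force: [2.3, 6.0, 5.8]
width: 0.182
```

Call:
step_arm:
  deltas: [-1, 0.07, 0.4, 0, 0, -1, 0.14, 0.8, 0, 0, -1, 0.19, 1.2, 0, 0, -1, 0.19, 1.3, 0, 0]

```text
time_s: 7.82
tcp_pos: [0.6488, -0.0935, 0.4205]
tool_rot: [0.696, -0.696, -0.127, 0.121]
wrist_force: [5.2, 7.0, 4.2]
width: 0.186
```

```bash
python3 look.py 8 scene; python3 - <<'E'
from tgt import *
q=solve((-.1035,-.0362))
for al in(.02,.0): print(al,row(*q,al,.0012,.0048,.008))
E
```

```text
7.825 [ 0.6487887 -0.0934528  0.4205269] [5.19532517 6.99754447 4.18963872] 0.18608290887681198
0.02 [-1.0, -0.24, -0.27, -0.18, 0.4]
0.0 [-1.0, -0.19, 0.2, -0.18, 0.4]
```

View pics/scene8c.png

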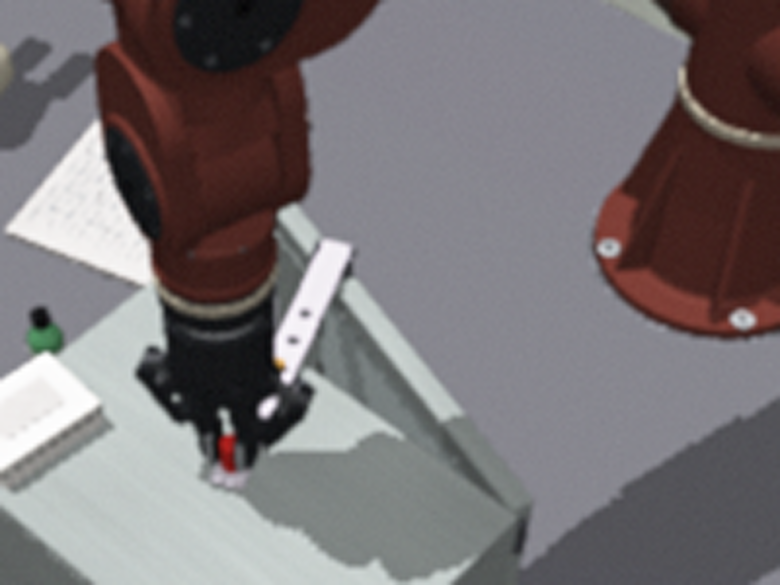

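Call:
step_arm:
  deltas: [-1, 0, 0.1, 0, 0, -1, 0, 0.25, 0.05, 0, -1, 0, 0.25, 0.05, 0]

```text
time_s: 8.25
tcp_pos: [0.6492, -0.0929, 0.4181]
tool_rot: [0.696, -0.696, -0.128, 0.121]
wrist_force: [5.1, 2.1, 3.2]
width: 0.184
```

Call:
step_arm:
  deltas: [-0.2, 0, 0, 0, 0, 0, 0, 0, 0, 0, 0.3, 0, 0, 0, 0, 0.3, 0, 0, 0, 0, 0.3, 0, 0, 0, 0]

```text
time_s: 8.88
tcp_pos: [0.6492, -0.093, 0.418]
tool_rot: [0.696, -0.696, -0.128, 0.121]
wrist_force: [-0.1, -0.3, -0.3]
width: 0.65
```

```bash
python3 look.py 9 scene
```

```text
8.875 [ 0.64915703 -0.09300847  0.41803678] [-0.13196673 -0.34496392 -0.27560442] 0.650237842031445
```

View pics/scene9c.png

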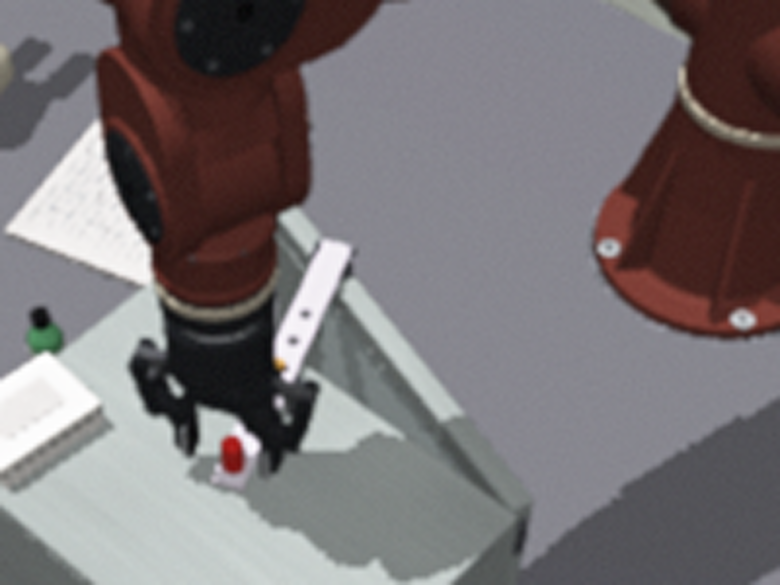

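Call:
step_arm:
  deltas: [0.3, 0, -3, 0, 0, 0.3, 0, -7, 0, 0, 0.3, 0, -10, 0, 0, 0.3, 0, -10, 6, 0, 0.3, 0, -10, 12, 0]

```text
time_s: 9.55
tcp_pos: [0.6063, 0.0201, 0.518]
tool_rot: [0.696, -0.696, -0.128, 0.12]
wrist_force: [0.6, -0.3, 0.1]
width: 0.653
```

Call:
step_arm:
  deltas: [0.3, -2, 0, 6, 0, 0.3, -4, 0, 12, 0, 0.3, -6, 0, 18, 0, 0.3, -8, 0, 24, 0, 0.3, -8, 0, 24, 0]

```text
time_s: 10.18
tcp_pos: [0.4458, 0.2202, 0.5179]
tool_rot: [0.696, -0.695, -0.13, 0.121]
wrist_force: [-0.1, -1.1, -0.7]
width: 0.65
```

```bash
python3 look.py 10 top scene; python3 - <<'E'
from tgt import *
t=cv2.imread("pics/top10.png")[:,:,::-1].copy();s=cv2.imread("pics/scene10.png")[:,:,::-1].copy()
a=hsvblob(t,(0,150,90),(8,255,255),(215,140,390,300));b=hsvblob(s,(0,150,90),(8,255,255),(160,110,350,280));print(a,b)
try: print(tri(a[0][1],b[0][1]))
except Exception as e: print(e)
E
```

```text
10.175 [0.44575497 0.22018521 0.51787476] [-0.10457955 -1.14695084 -0.68003359] 0.6501546887507635
[(13, array([300.92, 201.31]))] [(37, array([259.08, 175.84]))]
(array([ 0.64773808, -0.09304244,  0.2524135 ]), np.float64(0.00040482653525677006))
```

View pics/scene10c.png

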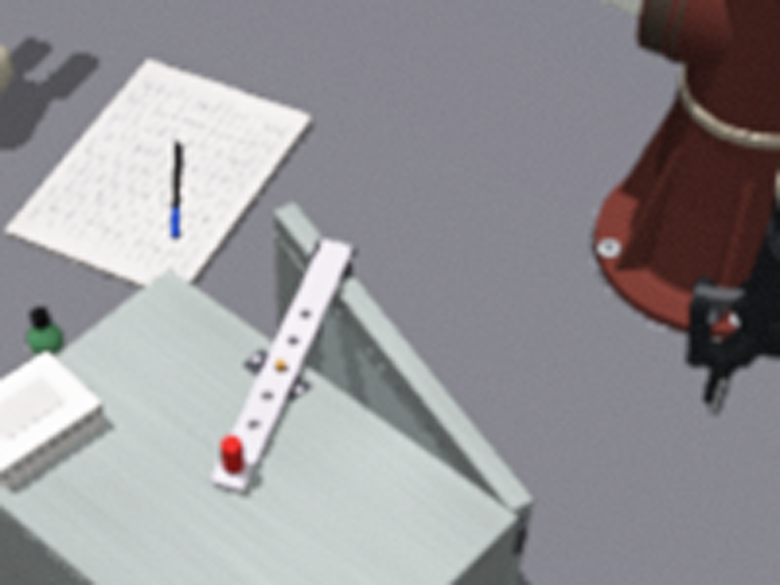

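View pics/top10.png

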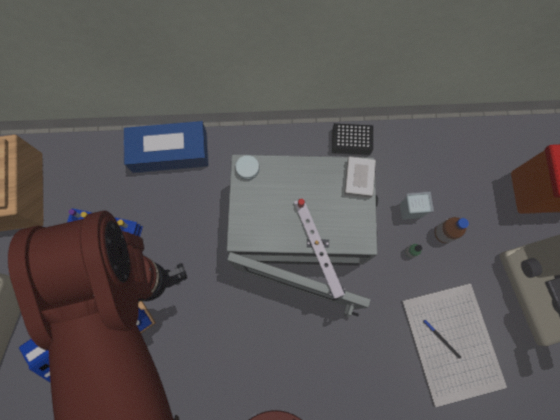

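```bash
python3 -c "
from rig import env
print(env.finish_job())"
```

```text
the job is handed in; nothing more can be done
None
```

The door is propped open: the stay's third hole is over the brass peg and the bar lies down. The gripper has let go and is clear of the cabinet. I handed the job in at about 10.2 s of the 72 s allowed, and the rig reported no verdict.

**What I did:** I gripped the red knob and swung it in over the roof, which pulled the door open, with the bar tipped up to clear the peg. I then lowered the bar.

**One correction:** The first lowering landed on top of the peg, with about 15 N at the wrist. I had measured the peg's position from its wide collar as if that were its top. I re-measured using the screws on the roof plate, shifted about 2 mm, and it dropped in.

**Last checks:**
- **Hole:** The final scene picture shows the peg in the third hole, with two empty holes on either side.
- **Level:** The knob measured 252.4 mm high, against 251.3 mm by the same method when the bar was level at the start. That agrees within measurement error.
- **Door:** My fits put the door at about 0.29 rad, within the expected range. I took these before the final drop, with the bar still on the peg, and did not measure the angle again afterwards.
- **Other items:** The slide box, dishes and bottles look unmoved in the pictures. The arm partly hid the tube rack in the last top view, and I didn't measure any of these.
- **Forces:** The wrist force read close to zero after release.

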